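Refit the bottle tray on its turntable base

ROBOT

A 7-joint arm with a two-finger parallel gripper is mounted at the origin on the work surface. World frame = base frame: x ahead of the robot, y to its left, z up, the work surface at z = 0. Lengths are in m, angles in degrees, forces in N, time in s.
With the tool pointing down it reaches from about 0.4 to 0.925 m from the base axis. Payload 4.1 kg.
Tool frame: the origin (TCP) lies at the very end of the fingers, on their centre line; the grasp point (between the pads) lies 19 mm behind it; z points along the fingers, y is the line along which they close (so a half turn about z gives the same grasp; the last joint's range is limited). The gripper opens to 85 mm and grips with 20 to 120 N. Pads are 22 mm wide; open, the fingers measure 114 mm over their backs; the gripper's body (76 mm by 85 mm) begins 54 mm behind the grasp point. The pads swing forward as they close: fully open they stand 13 mm farther back than shut.
Start: joints at [-76.261, 22.827, 2.584, 88.041, -1.071, 69.15, -2.905], TCP at [0.216, 0.613, 0.231] pointing down, gripper open.
Joint ranges: [-161.44, 161.44], [-28.35, 127.94], [-78.24, 83.42], [0, 140.83], [-78.03, 258.03], [13.02, 114.36], [-168.23, 168.23]. Speed limits (degrees/s): [147.25, 147.25, 180, 180, 180, 180, 180].

INTERFACE

Orientations are given as a 3x3 rotation matrix whose columns are the frame's x, y, z axes.
In Python, from station import readout, eyes, r gives the robot as it stands. The module is installed in compiled form; this text tells all that it offers.
- The arm moves only by the tool drive_tool, never from a script. Its argument "motion" is a list that holds one entry, the list of rows, each a list of 7 numbers: the opening, from -1 (shut) to 1 (fully open), then the shift along the tool's x, y, z in mm, then the turn, a rotation vector about the tool's x, y, z in rad. A call has 1 to 20 rows; each row shifts and turns the commanded pose from where the row before left it, along the tool's axes as they then stand; what a row does not reach is not made up. A row lasts 1/12 s, in which the tool goes at most 41.7 mm and 7.16 degrees, less where a joint would pass 70% of its speed; a pose out of reach is approached as far as the arm can. A call with a gripper value outside its range is refused whole. The fingers move at their own pace and stop on an object; "squeeze" is the grip in N (left out, the last holds). Time passes only in rows, so rows that do not move let the fingers close. It gives the time, the measured TCP pose, the force, the opening and the grip force at its end, in the units of the state.
- readout.observe(): the state, without advancing time (a new reading comes with each control period).
- eyes.snapshot(name): name is "scene" or "top"; returns (picture, depth): 420x560x3 uint8, blue, green, red; 420x560 float32, m along the optical axis (not along the pixel's ray), 0 where there is no reading.
- eyes.get_calibration(name): a dict with "vertical_fov" (degrees; the focal length in pixels is half the picture's height over the tangent of half this angle, whatever the lens; pixels are square), "cx", "cy" (the principal point, pixels), "R" (3x3) and "t" (3): a world point X has camera coordinates R X + t. Camera axes: x right, y down, z forward; pixel columns grow to the right and rows downward; lengths in m; the calibration is good to about 2 mm. A picture is of the moment at which its call begins. get_calibration takes no time and is no camera call.
- r.sign_off(): hands the job in; it is judged then, once.
The state is a dict: "time": time; "q": joint angles; "qd": joint speeds; "tau": joint torques, N m; "tcp_pos": TCP position; "tool_rot": TCP orientation; "force": force on the tool from outside, world axes, zero at the start; "moment": the same for the moment, N m; "opening": finger opening in m; "grip_force": force on a finger pad.
Only numpy, scipy, OpenCV 4.12 (cv2) and the standard library are available. Lean on these libraries where they do the work, as an engineer would, in place of code of your own. Each camera call takes 0.05 s, during which the arm holds its last target. There are 200 camera calls.

TASK

Put the round wooden tray with the two large holes back on the turntable base: turn it so that its holes line up with the two studs, lower it over them until it lies fully home and flat on the base, and only then let go. The similar tray with the small holes does not fit: leave it where it is.

Things in the scene. Friction and masses are not known exactly. Their poses are not given: they have to be found in the camera images.
- tray: The tray to fit: loose flat wooden disc, 170 mm across, 12 mm thick, about 240 g. Two 36 mm through holes centred at x = +54 and -54 mm, y = 0 in its frame. Upright wooden grip block on its middle, 60 mm long along x (in line with the holes), 18 mm thick along y, from z = 12 to z = 58 mm. Origin: centre of the underside, on the table; z up. A half turn makes no difference.
- other_tray: A second tray of the same wood, size and grip block, whose two holes (in the same places) are only 18 mm across, too small for the studs. To be left where it is. Origin and axes as for the tray.
- hub: Turntable base, fixed, does not turn: round wooden plate 170 mm across, upper face at z = 28 mm. Two upright studs on it at x = +54 and -54 mm, y = 0 in its frame: 26 mm across at the foot, tapering to 10 mm at the tip, 30 mm tall (tips at z = 58 mm). Origin: centre of its foot, at table height; z up. The seated tray's underside lies on the plate, its x along the base's x, either way round.
Mind the look-alikes: they are no part of the job. Leave any purple or turquoise look-alike of the tray alone.

How it is judged (in metres and radians):
On the way, in this order (a step that is already met when the one before it is completed fails the run):
1. the tray is lifted off the table (height (world z) of tray above 0.04 m), for 0.1 s.
2. still held, the tray is lowered over the studs with its holes in line (not dropped on) (horizontal distance between tray and hub below 0.015 m and angle between the x axis of tray and the x axis of hub, either way round below 0.25 rad and z of tray in the frame of hub below 0.045 m and contact force between tray and the fingers above 0.5 N), for 0.05 s.
At the end, for the whole second after the job is handed in: The large-holed tray rests flat (within 4 degrees) on the base, studs through its holes: underside within 6 mm of the plate, centre within 12 mm of the base's, hole line within 10 degrees of the stud line, either way round. The other tray is within 30 mm of its start (horizontal distance between tray and hub below 0.012 m and angle between the x axis of tray and the x axis of hub, either way round below 0.18 rad and z of tray in the frame of hub between 0.022 and 0.034 m and angle between tray's own z axis and vertical below 0.07 rad and linear speed of tray below 0.02 m/s and angular speed of tray below 0.1 rad/s and distance of other_tray from where it was at the start of the episode below 0.03 m); the robot touches nothing.
It fails at once if the tray with the small holes is moved by more than 30 mm (distance of other_tray from where it was at the start of the episode above 0.03 m).
It also fails if it takes over 38 s, if anything falls off the work surface, if the arm or the gripper's body presses on something with over 40 N, if the wrist force passes 120 N, or if a joint passes its speed limit or range.

## Working session

There is one attempt and no reset: what is moved stays moved. The work goes in short steps, Python scripts to look and compute and a tool call to move; the robot and the scene stay as the last step left them, time stands still between calls to the robot, and variables do not carry over. Pictures are saved under pics/ and viewed, at most 10 in all, crops included, and the job is handed in when it is done.

Besides the shell and the picture viewer there is one more tool, called after "Call:" by a JSON object that holds its "method" and its "body", one argument or row to a line. drive_tool: Moves the arm, as the interface text tells. Its arguments: {"type":"object","properties":{"motion":{"type":"array","items":{"type":"array","items":{"type":"array","items":{"type":"number"}}}},"squeeze":{"type":"number"}},"required":["motion"]}

```bash
mkdir -p pics
python3 - <<'E'
from station import readout, eyes, r
import cv2,numpy as np
s=readout.observe(); print(s['time'],s['tcp_pos'],np.round(s['tool_rot'],3).tolist(),s['opening'])
for n in('scene','top'):
    p,d=eyes.snapshot(n); cv2.imwrite(f'pics/{n}0.png',p); np.save(f'{n}0.npy',d)
    print(n,eyes.get_calibration(n))
E
```

```text
0.0 [0.21579074 0.61246726 0.23028216] [[-0.943, 0.332, -0.0], [0.332, 0.943, -0.002], [-0.0, -0.002, -1.0]] 0.08526229105714829
scene {'vertical_fov': 56.69253460478639, 'cx': 284.5477245484877, 'cy': 203.20181209408364, 'R': array([[ 0.3695983 ,  0.92914744, -0.00906241],
       [ 0.79090687, -0.31969788, -0.521785  ],
       [-0.48771243,  0.18568333, -0.85302889]]), 't': array([-0.14660354, -0.28965801,  1.07842983])}
top {'vertical_fov': 55.17350545569273, 'cx': 277.0164949684908, 'cy': 209.34863486778082, 'R': array([[-0.18893902, -0.98198541, -0.00259025],
       [-0.96123436,  0.18548457, -0.20401956],
       [ 0.20082468, -0.03605742, -0.97896338]]), 't': array([0.06828752, 0.40728393, 0.76083728])}
```

View pics/top0.png

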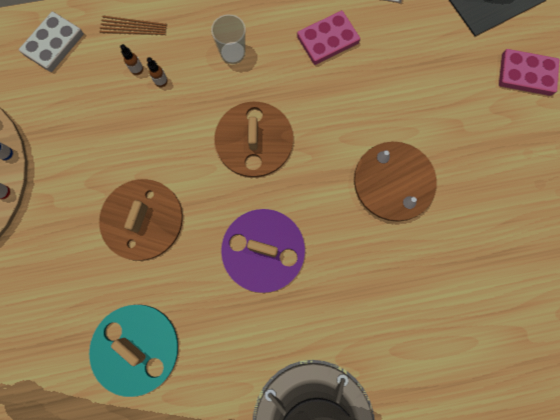

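View pics/scene0.png

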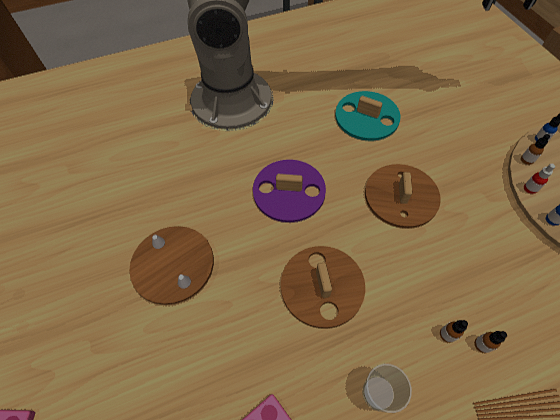

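The top view shows the large-holed tray at about (254,139), with holes at (254,116) and (253,163). The base is at (395,182), with stud tips at about (385,156) and (411,201). The small-holed tray is at (141,220). In the scene view the tray is at (322,286) and the base at (172,265).

```bash
cat > h.py <<'E'
import cv2,numpy as np
from station import eyes
def ray(n,uv,z):
    c=eyes.get_calibration(n);f=210/np.tan(np.radians(c['vertical_fov']/2))
    R,t=c['R'],c['t'];o=-R.T@t
    d=R.T@np.array([(uv[0]-c['cx'])/f,(uv[1]-c['cy'])/f,1]); return o+d*(z-o[2])/d[2]
def dep(n,uv,d):
    c=eyes.get_calibration(n);f=210/np.tan(np.radians(c['vertical_fov']/2))
    k=d[int(round(uv[1])),int(round(uv[0]))]
    return c['R'].T@(k*np.array([(uv[0]-c['cx'])/f,(uv[1]-c['cy'])/f,1])-c['t'])
def disc(n,p,seed,z,rad=60,show=False):
    """brown disc around seed: fitted centre/diameter on plane z and the interior holes"""
    hsv=cv2.cvtColor(p,cv2.COLOR_BGR2HSV)
    m=((hsv[...,2]<135)).astype(np.uint8)
    w=np.zeros_like(m);cv2.circle(w,seed,rad,1,-1);m*=w
    m=cv2.morphologyEx(m,cv2.MORPH_OPEN,np.ones((3,3)))
    cs,h=cv2.findContours(m,cv2.RETR_CCOMP,cv2.CHAIN_APPROX_NONE)
    i=max((j for j in range(len(cs))),key=lambda j:cv2.contourArea(cs[j]))
    hull=cv2.convexHull(cs[i])[:,0]
    P=np.array([ray(n,q,z)[:2] for q in cs[i][:,0]])
    (c,ax,a)=cv2.fitEllipse((P*1000).astype(np.float32))
    print(n,'disc',np.round(c,1),'axes',np.round(ax,1))
    for j in range(len(cs)):
        if h[0][j][3]==i and cv2.contourArea(cs[j])>25:
            M=cv2.moments(cs[j]);u=(M['m10']/M['m00'],M['m01']/M['m00'])
            print('  hole px',np.round(u,1),'A',M['m00'],'xyz',np.round(1000*ray(n,u,z),1))
    return m
E
python3 - <<'E'
from h import *
for n,S in(('top',[(254,139),(395,182),(141,220)]),('scene',[(322,286),(172,265),(402,195)])):
    p=cv2.imread(f'pics/{n}0.png');d=np.load(f'{n}0.npy')
    for s,z in zip(S,(.012,.028,.012)): 
        disc(n,p,s,z,50)
    print('depth check',[np.round(dep(n,u,d)*1000) for u in {'top':[(230,139),(395,182),(253,130),(300,300)],'scene':[(300,290),(172,265),(324,275),(230,200)]}[n]])
t=[(cv2.resize(cv2.imread(f'pics/{n}0.png')[y-50:y+50,x-50:x+50],(390,390),interpolation=2)) for n,x,y in(('top',395,182),('top',254,139))]
cv2.imwrite('pics/crop.png',np.hstack(t))
E
```

```text
top disc [581.    8.6] axes [167.4 173.3]
  hole px [253.2 163. ] A 195.0 xyz [527.4  19.5  12. ]
  hole px [253.1 124. ] A 334.0 xyz [614.6   4.   12. ]
top disc [ 427.6 -259.2] axes [167.7 174.4]
  hole px [413.5 199.1] A 32.0 xyz [ 383.9 -288.2   28. ]
  hole px [407.9 183.8] A 168.0 xyz [ 417.4 -285.2   28. ]
top disc [452.1 268.2] axes [167.6 173.7]
  hole px [132.4 244.1] A 40.0 xyz [403.8 292.1  12. ]
  hole px [131.8 214.3] A 239.5 xyz [465.7 286.1  12. ]
  hole px [150.6 194.7] A 42.5 xyz [499.8 242.6  12. ]
depth check [array([590.,  59.,  11.]), array([ 426., -260.,   29.]), array([581.,   7.,  58.]), array([230., -22.,   1.])]
scene disc [584.4   6.4] axes [169.9 172.3]
  hole px [328.  311.2] A 226.5 xyz [637.5  -4.8  12. ]
  hole px [321.  269.8] A 361.5 xyz [554.6  17.9  12. ]
scene disc [ 435.1 -262.1] axes [170.  172.5]
scene disc [455.9 265.9] axes [170.7 177.3]
  hole px [408.  182.9] A 140.0 xyz [434.  296.5  12. ]
depth check [array([578., -38.,  10.]), array([ 438., -263.,   28.]), array([582.,   8.,  58.]), array([ 315., -104.,   -0.])]
```

View pics/crop.png

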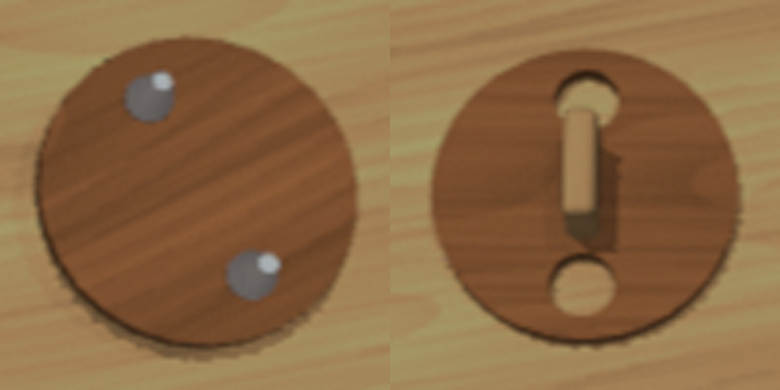

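The crop shows the stud tips in the top view at (386.2,152.4) and (413.6,199.1), and the tray's holes at about (254.1,114.5) and (253.2,163). Next I'll measure the stud tips and block top in both views and check them against the known 108 mm spacing and 58 mm height.

```bash
cat >> h.py <<'E'
def blobs(n,p,m,seed,z,rad,amin=2):
    w=np.zeros(m.shape,np.uint8);cv2.circle(w,seed,rad,1,-1)
    k,_,st,c=cv2.connectedComponentsWithStats(m.astype(np.uint8)*w)
    return [(c[i],st[i,4],1000*ray(n,c[i],z)) for i in range(1,k) if st[i,4]>=amin]
E
python3 - <<'E'
from h import *
for n,hb,tr in(('top',(395,182),(254,139)),('scene',(172,265),(322,286))):
    p=cv2.imread(f'pics/{n}0.png');d=np.load(f'{n}0.npy');hsv=cv2.cvtColor(p,cv2.COLOR_BGR2HSV)
    B=blobs(n,p,(hsv[...,1]<70)&(hsv[...,2]>150),hb,.058,38)
    for b in B: print(n,'tip',np.round(b[0],1),b[1],np.round(b[2],1))
    if len(B)==2: v=B[0][2]-B[1][2];print(np.linalg.norm(v),np.degrees(np.arctan2(v[1],v[0])),(B[0][2]+B[1][2])/2)
    # block top by depth height
    pts=[]
    for v in range(tr[1]-45,tr[1]+45):
        for u in range(tr[0]-45,tr[0]+45):
            X=dep(n,(u,v),d)
            if d[v,u]>0 and .052<X[2]<.064: pts.append(X[:2]*1000)
    print(n,'block',len(pts),cv2.minAreaRect(np.array(pts,np.float32)))
E
```

```text
top tip [386.4 152.4] 13 [ 483. -248.   58.]
top tip [413.5 199.1] 15 [ 378.9 -276.7   58. ]
107.9551609554277 15.410642646364789 [ 430.93798097 -262.33764732   58.        ]Traceback (most recent call last):
  File "<stdin>", line 11, in <module>
  File "h.py", line 8, in dep
    c=eyes.get_calibration(n);f=210/np.tan(np.radians(c['vertical_fov']/2))
ValueError: time passes only in moves, steps and waits
```

```bash
sed -i 's/^from station import eyes/from station import eyes\nCAL={n:eyes.get_calibration(n) for n in ("top","scene")}/; s/c=eyes.get_calibration(n);f/c=CAL[n];f/' h.py
python3 - <<'E'
from h import *
for n,hb,tr in(('top',(395,182),(254,139)),('scene',(172,265),(322,286))):
    p=cv2.imread(f'pics/{n}0.png');d=np.load(f'{n}0.npy');hsv=cv2.cvtColor(p,cv2.COLOR_BGR2HSV)
    B=blobs(n,p,(hsv[...,1]<70)&(hsv[...,2]>150),hb,.058,38)
    for b in B: print(n,'tip',np.round(b[0],1),b[1],np.round(b[2],1))
    if len(B)==2: v=B[0][2]-B[1][2];print(np.linalg.norm(v),np.degrees(np.arctan2(v[1],v[0])),(B[0][2]+B[1][2])/2)
    pts=[]
    for v in range(tr[1]-45,tr[1]+45):
        for u in range(tr[0]-45,tr[0]+45):
            X=dep(n,(u,v),d)
            if d[v,u]>0 and .052<X[2]<.064: pts.append(X[:2]*1000)
    print(n,'block',len(pts),cv2.minAreaRect(np.array(pts,np.float32)))
E
```

```text
top tip [386.4 152.4] 13 [ 483. -248.   58.]
top tip [413.5 199.1] 15 [ 378.9 -276.7   58. ]
107.9551609554277 15.410642646364789 [ 430.93798097 -262.33764732   58.        ]
top block 234 ((581.7069702148438, 8.255047798156738), (17.626073837280273, 57.771507263183594), 77.33633422851562)
scene tip [154.4 236.7] 9 [ 378.5 -277.4   58. ]
scene tip [180.5 276.5] 12 [ 482.1 -248.5   58. ]
107.48704976022094 -164.39436864954294 [ 430.30212033 -262.96455468   58.        ]
scene block 269 ((584.38916015625, 7.673220634460449), (18.0532169342041, 58.500980377197266), 78.1347885131836)
```

The two views agree:
- **Base:** centre (430.6, -262.6), stud line at 15.5°, stud spacing about 108 mm.
- **Tray:** centre (583, 8), hole line at about -12°.

I'll now move above the tray.

Call:
{"method": "drive_tool", "body": {
  "motion": [
    [[1,-27.3,-22.4,5,0,0,0],[1,-27.3,-22.4,5,0,0,0],[1,-27.3,-22.4,5,0,0,0],[1,-27.3,-22.4,5,0,0,0],[1,-27.3,-22.4,5,0,0,0],[1,-27.3,-22.4,5,0,0,0],[1,-27.3,-22.4,5,0,0,0],[1,-27.3,-22.4,5,0,0,0],[1,-27.3,-22.4,5,0,0,0],[1,-27.3,-22.4,5,0,0,0],[1,-27.3,-22.4,5,0,0,0],[1,-27.3,-22.4,5,0,0,0],[1,-27.3,-22.4,5,0,0,0],[1,-27.3,-22.4,5,0,0,0],[1,-27.3,-22.4,5,0,0,0],[1,-27.3,-22.4,5,0,0,0],[1,-27.3,-22.4,5,0,0,0],[1,-27.3,-22.4,5,0,0,0],[1,-27.3,-22.4,5,0,0,-0.065],[1,-27.3,-22.4,5,0,0,-0.065]]
  ]
}}

```text
time: 1.77
tcp_pos: [0.584, 0.0087, 0.1306]
tool_rot: [[-0.979, 0.204, -0.001], [0.204, 0.979, -0.0], [0.001, -0.0, -1.0]]
force: [0.4, 0.2, 0.1]
opening: 0.0849
grip_force: 0.0
```

Call:
{"method": "drive_tool", "body": {
  "motion": [
    [[1,0,0,0,0,0,0],[1,0,0,0,0,0,0],[1,0,0,0,0,0,0]]
  ]
}}

```text
time: 2.02
tcp_pos: [0.5834, 0.011, 0.1308]
tool_rot: [[-0.978, 0.208, -0.001], [0.208, 0.978, 0.001], [0.002, 0.0, -1.0]]
force: [0.5, 0.2, -0.8]
opening: 0.0856
grip_force: 0.0
```

```bash
cat > s.py <<'E'
from h import *
from station import readout
import sys
def state(tx,ty,tz,ang):
    s=readout.observe();R=np.array(s['tool_rot']);p=np.array(s['tcp_pos'])*1000
    a=np.degrees(np.arctan2(R[1,0],R[0,0]))
    print('t',round(s['time'],2),'tcp',np.round(p,1),'xang',round(a,2),'zax',np.round(R[:,2],4),'open',s['opening'],'grip',s['grip_force'],'F',np.round(s['force'],1))
    print('q',np.round(s['q'],0))
    th=(ang-a+180)%360-180
    print('go(tool mm)',np.round(R.T@(np.array([tx,ty,tz])-p),1),'turn about tool z',round(-np.radians(th),3))
if __name__=='__main__': state(*map(float,sys.argv[1:5]))
E
python3 s.py 583 8 22 168
python3 - <<'E'
from h import *
p,d=eyes.snapshot('scene');cv2.imwrite('pics/s1.png',p)
E
```

```text
t 2.02 tcp [583.4  11.  130.8] xang 168.01 zax [-1.4e-03  7.0e-04 -1.0e+00] open 0.08563553238764642 grip 0.0 F [ 0.5  0.2 -0.8]
q [-21.  23.  20. 104.  -9.  55.  81.]
go(tool mm) [ -0.3  -3.  108.7] turn about tool z 0.0
```

View pics/s1.png

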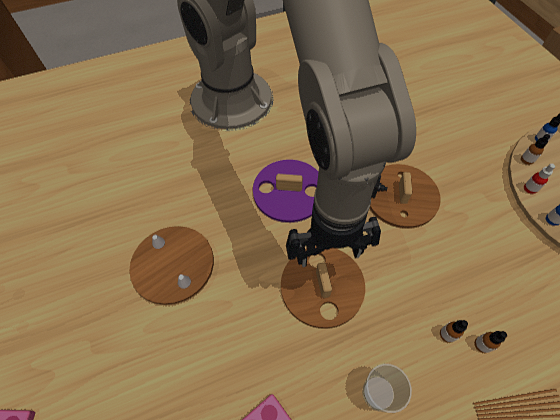

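The gripper stands over the tray, with its fingers on either side of the block at about (298,245) and (372,238). The other tray, at (402,195), is undisturbed. Next I descend and grip.

Call:
{"method": "drive_tool", "body": {
  "motion": [
    [[1,0,-1.5,12,0,0,0],[1,0,-1.5,14,0,0,0],[1,0,0,14,0,0,0],[1,0,0,14,0,0,0],[1,0,0,14,0,0,0],[1,0,0,14,0,0,0],[1,0,0,12,0,0,0],[1,0,0,9,0,0,0],[1,0,0,5,0,0,0],[1,0,0,0,0,0,0],[1,0,0,0,0,0,0],[-1,0,0,0,0,0,0],[-1,0,0,0,0,0,0],[-1,0,0,0,0,0,0],[-1,0,0,0,0,0,0],[-1,0,0,0,0,0,0],[-1,0,0,0,0,0,0],[-1,0,0,0,0,0,0],[-1,0,0,0,0,0,0],[-1,0,0,0,0,0,0]]
  ],
  "squeeze": 60
}}

```text
time: 3.73
tcp_pos: [0.584, 0.0078, 0.0238]
tool_rot: [[-0.978, 0.207, 0.001], [0.207, 0.978, 0.001], [-0.001, 0.001, -1.0]]
force: [-0.2, 0.3, 4.0]
opening: 0.0173
grip_force: 59.3
```

```bash
python3 s.py 583 8 140 168
```

```text
t 3.73 tcp [584.    7.8  23.8] xang 168.05 zax [ 1.1e-03  5.0e-04 -1.0e+00] open 0.01727925669977748 grip 59.271730184555054 F [-0.2  0.3  4. ]
q [-18.  31.  18. 108. -13.  43.  84.]
go(tool mm) [ 9.000e-01  1.000e-01 -1.162e+02] turn about tool z 0.001
```

Call:
{"method": "drive_tool", "body": {
  "motion": [
    [[-1,0,0,-6,0,0,0],[-1,0,0,-12,0,0,0],[-1,0,0,-17,0,0,0],[-1,0,0,-17,0,0,0],[-1,0,0,-17,0,0,0],[-1,0,0,-17,0,0,0],[-1,0,0,-17,0,0,0],[-1,0,0,-12,0,0,0],[-1,0,0,-5,0,0,0],[-1,0,0,0,0,0,0]]
  ]
}}

```text
time: 4.57
tcp_pos: [0.5841, 0.0073, 0.1446]
tool_rot: [[-0.978, 0.207, 0.002], [0.207, 0.978, 0.0], [-0.002, 0.001, -1.0]]
force: [0.8, 0.1, -2.5]
opening: 0.0175
grip_force: 58.5
```

Call:
{"method": "drive_tool", "body": {
  "motion": [
    [[-1,3,-10,0,0,0,0],[-1,6,-19,0,0,0,0],[-1,6,-19,0,0,0,0],[-1,6,-19,0,0,0,0],[-1,6,-19,0,0,0,0],[-1,6,-19,0,0,0,0],[-1,6,-19,0,0,0,0],[-1,6,-19,0,0,0,0],[-1,6,-19,0,0,0,0],[-1,6,-19,0,0,0,0],[-1,6,-19,0,0,0,0],[-1,6,-19,0,0,0,0],[-1,6,-19,0,0,0,0],[-1,6,-19,0,0,0,0],[-1,6,-19,0,0,0,0],[-1,6,-19,0,0,0,0],[-1,1,-2,0,0,0,0],[-1,0,0,0,0,0,0]]
  ]
}}

```text
time: 6.07
tcp_pos: [0.4275, -0.2649, 0.1423]
tool_rot: [[-0.977, 0.211, -0.003], [0.211, 0.977, 0.001], [0.003, 0.0, -1.0]]
force: [-0.7, -0.1, -2.2]
opening: 0.0173
grip_force: 58.8
```

Call:
{"method": "drive_tool", "body": {
  "motion": [
    [[-1,0,0,0,0,0,-0.04],[-1,0,0,0,0,0,-0.06],[-1,0,0,0,0,0,-0.06],[-1,0,0,0,0,0,-0.06],[-1,0,0,0,0,0,-0.06],[-1,0,0,0,0,0,-0.06],[-1,0,0,0,0,0,-0.06],[-1,0,0,0,0,0,-0.04],[-1,0,0,0,0,0,-0.04],[-1,0,0,0,0,0,0],[-1,0,0,0,0,0,0],[-1,0,0,0,0,0,0],[-1,0,0,0,0,0,0]]
  ]
}}

```text
time: 7.15
tcp_pos: [0.4299, -0.2632, 0.143]
tool_rot: [[-0.963, -0.268, -0.0], [-0.268, 0.963, 0.0], [0.0, 0.0, -1.0]]
force: [-0.6, -0.1, -2.0]
opening: 0.0172
grip_force: 58.8
```

```bash
python3 s.py 431.6 -262.8 52 195.5
python3 - <<'E'
from h import *
P=[]
for n in('scene','top'):
    p,d=eyes.snapshot(n);cv2.imwrite(f'pics/{n}2.png',p);np.save(f'{n}2.npy',d);P.append(p)
cv2.imwrite('pics/both.png',cv2.resize(np.hstack([P[0][130:370,60:360],P[1][60:300,260:560]]),None,fx=1.33,fy=1.33))
E
```

```text
t 7.15 tcp [ 429.9 -263.2  143. ] xang -164.46 zax [-3.e-04  4.e-04 -1.e+00] open 0.01719585704568989 grip 58.77519607543945 F [-0.6 -0.1 -2. ]
q [  6.  14.  24. 114.  -7.  53. 139.]
go(tool mm) [-1.7 -0.1 91. ] turn about tool z 0.001
```

View pics/both.png

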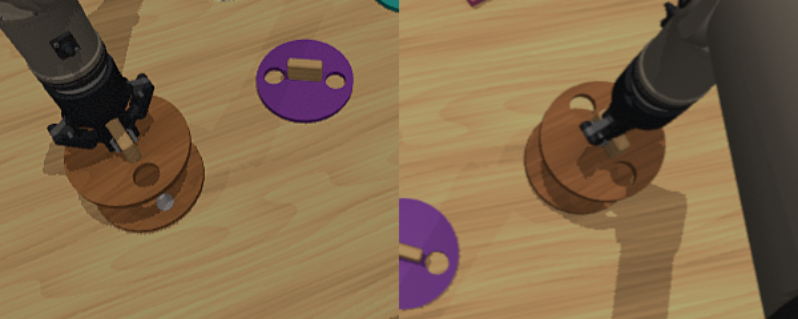

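The tray hangs level above the base with its holes towards the studs. The scene hole is at about (170,261), and the top-view holes at about (398,140) and (428,190). I'll check its centre from these.

Run:
```python
from h import *
z=.131
a=ray('top',(397.6,140.5),z)*1000;b=ray('top',(427.7,190),z)*1000;v=a-b
print(a,b,(a+b)/2,np.linalg.norm(v),np.degrees(np.arctan2(v[1],v[0])))
print('scene hole',ray('scene',(169.8,260.8),z)*1000,'expected hub',431+54*np.cos(.2705),-262.8+54*np.sin(.2705))
p=cv2.imread('pics/top2.png');hsv=cv2.cvtColor(p,cv2.COLOR_BGR2HSV)
d=np.load('top2.npy');pts=[]
for n in('top','scene'):
    d=np.load(n+'2.npy');pts=[]
    for w in range(90,340):
        for u in (range(340,480) if n=='top' else range(80,240)):
            X=dep(n,(u,w),d)
            if d[w,u]>0 and .120<X[2]<.1345: pts.append(X[:2]*1000)
    h=cv2.convexHull(np.array(pts,np.float32));print(n,'tray disc',len(pts),cv2.minEnclosingCircle(h))
```

```text
[ 479.44554717 -248.47934697  131.        ] [ 378.26214831 -277.92939412  131.        ] [ 428.85384774 -263.20437055  131.        ] 105.38209279324187 16.22796007004778
scene hole [ 480.13126527 -249.6229627   131.        ] expected hub 483.03642014981415 -248.37048240612265
top tray disc 4513 ((429.0684814453125, -264.5496826171875), 85.6421127319336)
scene tray disc 4273 ((430.088134765625, -264.5574645996094), 85.60678100585938)
```

The tray centre is about (429.3, -264), so it needs a shift of about (+1.5, +1.2) mm. I'll correct that and lower it.

Call:
{"method": "drive_tool", "body": {
  "motion": [
    [[-1,-1.7,0.7,6,0,0,0],[-1,0,0,10,0,0,0],[-1,0,0,10,0,0,0],[-1,0,0,10,0,0,0],[-1,0,0,10,0,0,0],[-1,0,0,8,0,0,0],[-1,0,0,6,0,0,0],[-1,0,0,6,0,0,0],[-1,0,0,5,0,0,0],[-1,0,0,5,0,0,0],[-1,0,0,4,0,0,0],[-1,0,0,3,0,0,0],[-1,0,0,0,0,0,0],[-1,0,0,0,0,0,0]]
  ]
}}

```text
time: 8.42
tcp_pos: [0.4314, -0.2625, 0.0603]
tool_rot: [[-0.963, -0.268, 0.0], [-0.268, 0.963, 0.0], [-0.0, 0.0, -1.0]]
force: [0.5, -0.1, -1.9]
opening: 0.0176
grip_force: 58.9
```

```bash
python3 s.py 431.6 -262.8 52 195.5
```

```text
t 8.42 tcp [ 431.4 -262.5   60.3] xang -164.46 zax [ 1.e-04  1.e-04 -1.e+00] open 0.01755393309690257 grip 58.876075744628906 F [ 0.5 -0.1 -1.9]
q [  8.  21.  22. 118. -11.  43. 143.]
go(tool mm) [-0.1 -0.3  8.3] turn about tool z 0.001
```

No contact so far; the underside is at about 36 mm. I'll lower the last 8 mm slowly.

Call:
{"method": "drive_tool", "body": {
  "motion": [
    [[-1,0,0,2,0,0,0],[-1,0,0,2,0,0,0],[-1,0,0,1.5,0,0,0],[-1,0,0,1,0,0,0],[-1,0,0,1,0,0,0],[-1,0,0,0.5,0,0,0],[-1,0,0,0,0,0,0],[-1,0,0,0,0,0,0],[-1,0,0,0,0,0,0]]
  ]
}}

```text
time: 9.17
tcp_pos: [0.4314, -0.2625, 0.0523]
tool_rot: [[-0.963, -0.268, 0.0], [-0.268, 0.963, 0.0], [-0.0, 0.0, -1.0]]
force: [0.1, -0.5, -2.0]
opening: 0.017
grip_force: 58.9
```

Call:
{"method": "drive_tool", "body": {
  "motion": [
    [[-1,0,0,0.5,0,0,0],[-1,0,0,0.5,0,0,0],[-1,0,0,0.5,0,0,0],[-1,0,0,0,0,0,0],[-1,0,0,0,0,0,0]]
  ]
}}

```text
time: 9.58
tcp_pos: [0.4315, -0.2626, 0.0517]
tool_rot: [[-0.963, -0.268, 0.0], [-0.268, 0.963, 0.001], [-0.0, 0.001, -1.0]]
force: [-2.1, 1.6, 6.2]
opening: 0.0172
grip_force: 60.2
```

The force changed from -2 N to +6 N at the expected height, so the tray is seated. I'll check from the pictures before letting go.

```bash
cat > chk.py <<'E'
from h import *
import sys
P=[]
for n in('scene','top'):
    p,d=eyes.snapshot(n);P.append(p);Q=[]
    for w in range(90,340):
        for u in (range(340,480) if n=='top' else range(80,240)):
            X=dep(n,(u,w),d)
            if d[w,u]>0 and .030<X[2]<.046 and np.hypot(X[0]-.431,X[1]+.2625)<.1: Q.append(X*1000)
    Q=np.array(Q);h=cv2.convexHull(Q[:,:2].astype(np.float32))
    A=np.c_[Q[:,:2]-[431,-262.5],np.ones(len(Q))];k=np.linalg.lstsq(A,Q[:,2],rcond=None)[0]
    print(n,'disc',cv2.minEnclosingCircle(h),'top z',k[2],'tilt deg',np.degrees(np.hypot(k[0],k[1])))
cv2.imwrite(sys.argv[1],cv2.resize(np.hstack([P[0][130:370,60:360],P[1][60:300,260:560]]),None,fx=1.33,fy=1.33))
E
python3 chk.py pics/c1.png
```

```text
scene disc ((432.1630554199219, -263.6838073730469), 85.3658676147461) top z 40.01134243066173 tilt deg 0.685570328110511
top disc ((430.77972412109375, -263.39434814453125), 85.57246398925781) top z 40.2833824215745 tilt deg 0.11238034899554578
```

View pics/c1.png

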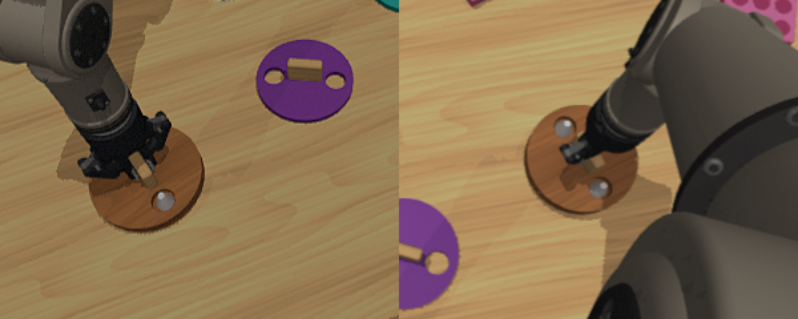

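The tray's upper face is at 40 mm and flat, and the studs show centred in the holes at crop pixels (164,200), (564,128) and (599,188). I'll open and withdraw.

Call:
{"method": "drive_tool", "body": {
  "motion": [
    [[1,0,0,0,0,0,0],[1,0,0,0,0,0,0],[1,0,0,0,0,0,0],[1,0,0,0,0,0,0],[1,0,0,0,0,0,0],[1,0,0,0,0,0,0],[1,0,0,0,0,0,0],[1,0,0,-4,0,0,0],[1,0,0,-10,0,0,0],[1,0,0,-15,0,0,0],[1,0,0,-15,0,0,0],[1,0,0,-15,0,0,0],[1,0,0,-15,0,0,0],[1,0,0,-15,0,0,0],[1,0,0,-10,0,0,0],[1,0,0,-5,0,0,0],[1,0,0,0,0,0,0],[1,0,0,0,0,0,0]]
  ]
}}

```text
time: 11.18
tcp_pos: [0.4312, -0.2623, 0.1547]
tool_rot: [[-0.963, -0.268, -0.0], [-0.268, 0.963, 0.0], [-0.0, 0.0, -1.0]]
force: [0.1, 0.1, -0.4]
opening: 0.0853
grip_force: 0.0
```

```bash
python3 chk.py pics/c2.png
```

```text
scene disc ((431.22052001953125, -264.3143615722656), 85.99972534179688) top z 39.74426731336714 tilt deg 0.2757966143863043
top disc ((430.0256042480469, -264.7247009277344), 86.24502563476562) top z 40.34458424614226 tilt deg 0.2024192127157162
```

View pics/c2.png

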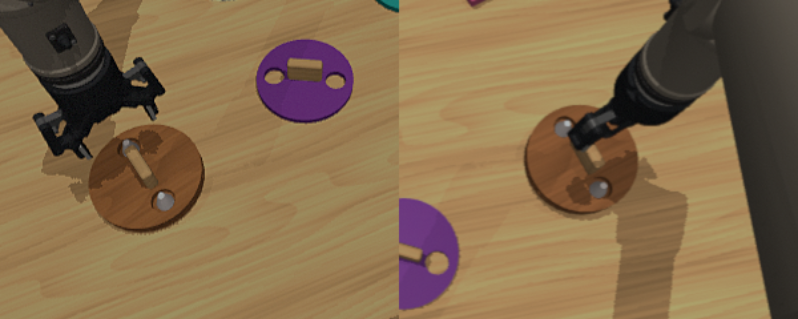

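The tray lies flat with both studs through its holes, at crop pixels (130,150) and (164,200), and the gripper is clear.

```bash
python3 -c "
from station import r
print(r.sign_off())"
```

```text
the job is handed in; nothing more can be done
None
```

The large-holed tray is seated flat on the base with both studs through its holes, the gripper is open and clear, the other tray was never touched, and the job is handed in (the sign-off gave no verdict).

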